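# Proof-pull a bottle cap's carrying ring on the bench pull gauge

### The arm

A 7-joint arm with a two-finger parallel gripper is mounted at the origin on the work surface. World frame = base frame: x ahead of the robot, y to its left, z up, the work surface at z = 0. Lengths are in m, angles in rad, forces in N, time in s.
With the tool pointing down it reaches from about 0.4 to 0.9 m from the base axis. Payload 5.6 kg.
Tool frame: the origin (TCP) lies midway between the tips of the shut fingers; the grasp point (between the pads) lies 19 mm behind it; y points along the fingers, z is the direction in which the jaws open and shut, and the axes are right-handed (so a half turn about y gives the same grasp; the last joint's range is limited). The gripper opens to 92 mm and grips with 3 to 60 N. Pads are 20 mm wide; open, the fingers measure 128 mm over their backs; the gripper's body (75 mm by 189 mm) begins 69 mm behind the grasp point.
Start: joints at [1.217, 0.468, -0.012, 1.603, 0.006, 1.071, -0.056], TCP at [0.199, -0.619, 0.215] pointing down, gripper open.
Joint ranges: [-2.53, 2.53], [-0.31, 2.02], [-1.57, 1.55], [0.28, 2.44], [-1.29, 4.43], [0.15, 1.84], [-2.92, 2.92]. Speed limits (rad/s): [2.57, 2.57, 3.14, 3.14, 3.14, 3.14, 3.14].

### API

Orientations are given as a 3x3 rotation matrix whose columns are the frame's x, y, z axes.
In Python, from station import env, effector, solver, viewer, workorder, search_frame, tip_of gives the robot as it stands. Calls block until the motion is done:
- env.reach(position, orientation): joint-space move of the TCP to a pose.
- env.movel(position, frame=None, rate=0.15): straight line of the TCP; frame=None keeps the orientation; rate is the mean speed in m/s.
- env.goto_joints(angles): joint-space move.
- effector.release() and effector.grasp(squeeze=None): open the fingers fully, or close them until they stop; squeeze is the grip in N (None keeps the last).
- env.pause(seconds).
- solver.inverse_kinematics(position, orientation): joint angles nearest the present ones, or None.
- env.sense(): the state.
- viewer.read_camera(name): name is "scene" or "side" or "wrist"; returns (picture, depth): 384x512x3 uint8, red, green, blue; 384x512 float32, m along the optical axis (not along the pixel's ray), 0 where there is no reading.
- viewer.camera_info(name): a dict with "intrinsics" (3x3 intrinsics, pixels), "eye" and "rotation" of the camera in the world; the wrist camera has in their place "T_tool_cam" (4x4, takes a point from camera to tool coordinates, whose origin is the TCP and whose axes are the tool frame's). Camera axes: x right, y up, looking along -z (the intrinsics and any distortion apply to the point x, -y, -z); pixel columns grow to the right and rows downward; lengths in m; the calibration is good to about 2 mm. The wrist camera is an equidistant fisheye: a pixel r from the principal point sees the ray r / f radians off the axis. A picture is of the moment at which its call begins: read the wrist's pose just before it. camera_info takes no time and is no camera call.
A pose or a line that the arm cannot do raises env.PlanningError and nothing moves.
- workorder.finish_job(): hands the job in, once; it reports no verdict.
Trained networks look in the newest picture that a camera, given by its name, has taken for a name from the list of things; names that differ only in an ending like _2 or _b are one class to them, and where a whole thing is asked for, a point or a joint stands for the part that bears it (a point fixed in the world has none). Each returns a list of dicts, best first, with "score" (0 to 1); they miss things now and then, are a little off and sometimes report something else, mostly with a low value. They report only what shows in the picture. A call takes as long as a camera call.
- search_frame(camera, name): "at" ([x, y, z] in m, in world coordinates, good to about 4 mm: the middle of the surface that is visible of it).
- tip_of(camera, name): "at" ([x, y, z] in m, in world coordinates, good to about 4 mm: a listed point, or the origin of a listed thing).
The state is a dict: "t": time; "joint_positions": joint angles; "joint_velocities": joint speeds; "tau": joint torques, N m; "ee_pos": TCP position; "tcp_rot": TCP orientation; "wrist_force": force on the tool from outside, world axes, zero at the start; "moment": the same for the moment, N m; "gripper_width": finger opening in m.
Only numpy, scipy, OpenCV 4.12 (cv2) and the standard library are available. Lean on these libraries where they do the work, as an engineer would, in place of code of your own. Each camera call takes 0.05 s, during which the arm holds its last target.

### The job

Proof-test the bottle cap clamped in the pull-test rig: take the handle loop and draw the sprung gauge slide out until its pointer lines up with the set marker on the casing, hold it there for about two seconds without pulling clearly past the marker, then ease the slide back fully home (never let it snap back) and let go. Leave the other things on the bench where they are.

Things in the scene. Friction and masses are not known exactly. Their poses are not given: they have to be found in the camera images.
- pull_rig: Fixed pull-test rig, base plate 440 x 120 x 12 mm (x -110 to +330), grey gauge casing (x 75 to 225, 68 wide, top 64 mm high, slot and scale lines 10 mm apart on top), behind it the clamped white cap. Origin: on the bench straight below the grip bar at home. z up. The slide pulls out along the rig's -x, roughly towards the robot. Position and yaw vary.
- grip_bar (a point): Centre of the black round grip bar on top of the handle loop: 18 mm diameter, 96 mm long, along the rig's y, 98 mm above the bench, moves with the slide. The loop is open below it: posts 14 mm thick at y +-45, lower cross rod top at 47 mm, so fingers may go down before and behind the bar. 66 mm free behind it to the lower casing at home. Axes as the rig's.
- pointer (a point): Middle of the slide's black pointer: flat finger 4 mm thick (x), 34 mm wide (y), 72 mm above the bench, above the casing's slot and scale. Moves with the slide: 195 mm to rig +x and 12 mm to +y of the grip bar's centre. Axes as the rig's.
- set_marker: Dark steel clamp, 22 mm long, with a 4 mm thick blade pointing at the slot, fixed on the -y edge of the casing, 30 to 75 mm of pull from the home pointer. Origin on the blade's centre line at the middle of the casing's width, 62 mm high; axes as the rig's. Pull still needed = pointer's x minus marker's x along the rig's x axis; lined up when these are equal.
- pull_handle (a joint): Travel of the gauge slide in metres, 0 = fully home, growing as it is pulled out, stop at 0.10. Spring-return: the pull is 3.3 N at home plus 1.3 N per 10 mm (13 N at 75 mm); it moves back home by itself when let go. Moving mass 0.3 kg.
- dish: Bystander: loose lidded glass dish, 92 mm diameter, 22 mm high, beside the casing on the +y side. Origin: centre of underside.
- jar: Bystander: loose small amber jar, 56 mm diameter, 75 mm high, beside the casing on the -y side. Origin: centre of underside.
- spatula: Bystander: loose steel spatula, 170 mm long, lying on the bench to the +y side of the base plate. Origin: centre of underside.
- bottle_a: Bystander: loose clear bottle with blue cap, 68 mm diameter, 150 mm high, on the left of the bench. Origin: centre of underside.
- bottle_b: Bystander: loose clear bottle with blue cap and label, 68 mm diameter, 150 mm high, on the left of the bench. Origin: centre of underside.
- beaker: Bystander: loose glass beaker, 80 mm diameter, 100 mm high, on the right of the bench. Origin: centre of underside.
- tray: Bystander: loose white tray, 160 x 120 x 35 mm, on the right of the bench. Origin: centre of underside.

How it is judged:
On the way:
1. the pointer stands within 6 mm of the set marker, held 1.5 s (x of pointer in the frame of set_marker between -0.006 and 0.006 m), for 1.5 s.
At the end, for the whole second after the job is handed in: The slide is fully home (within 4 mm) and at rest, let go, and every bystander is within 30 mm of where it began (value of joint pull_handle below 0.004 m and velocity of joint pull_handle between -0.01 and 0.01 m/s and distance of each of dish, jar, spatula, bottle_a, bottle_b, beaker, tray from where it was at the start of the episode below 0.03 m); the robot touches nothing.
It fails at once if the pointer is pulled more than 15 mm past the set marker (x of pointer in the frame of set_marker below -0.015 m).
It fails at once if the slide snaps back (faster than 0.4 m/s towards home) (velocity of joint pull_handle below -0.4 m/s).
It fails at once if a bystander is displaced by more than 30 mm (distance of any of dish, jar, spatula, bottle_a, bottle_b, beaker, tray from where it was at the start of the episode above 0.03 m).
It also fails if it takes over 43 s, if anything falls off the work surface, if the arm or the gripper's body presses on something with over 40 N, if the wrist force passes 120 N, or if a joint passes its speed limit or range.

## Working session

There is one attempt and no reset: what is moved stays moved. The work goes in short steps, each a Python script; the robot and the scene stay as the last script left them, time stands still between calls to the robot, and variables do not carry over. Pictures are saved under pics/ and viewed, and the job is handed in when it is done.

```bash
ls; mkdir -p pics
python3 - <<'E'
from station import env, effector, solver, viewer, workorder, search_frame, tip_of
import cv2,numpy as np
s=env.sense();print(s["t"],s["ee_pos"],s["tcp_rot"],s["gripper_width"])
for c in ["scene","side"]:
    p,d=viewer.read_camera(c);cv2.imwrite(f"pics/{c}0.png",p[:,:,::-1])
    i=viewer.camera_info(c);print(c,i)
    for n in ["grip_bar","pointer","set_marker","pull_rig"]:
        print(n,[(np.round(r["at"],4).tolist(),round(r["score"],2)) for r in tip_of(c,n)[:3]])
print(viewer.camera_info("wrist"),env.sense()["t"])
E
```

```text
pics
0.0 [ 0.19850294 -0.61830474  0.21362143] [[-9.52132005e-01 -6.81437063e-04  3.05686408e-01]
 [-3.05687141e-01  1.70403183e-03 -9.52130489e-01]
 [ 1.27917633e-04 -9.99998316e-01 -1.83076979e-03]] 0.09195426359348804
scene {'intrinsics': array([[349.40467251,   0.        , 255.33459426],
       [  0.        , 349.40467251, 192.67432565],
       [  0.        ,   0.        ,   1.        ]]), 'eye': array([ 1.08079528, -0.61359826,  0.9775194 ]), 'rotation': array([[ 0.76696759, -0.49143398,  0.4126177 ],
       [ 0.6416846 ,  0.58864512, -0.49166838],
       [-0.00126285,  0.64186413,  0.76681734]])}
grip_bar []
pointer [([0.7168, -0.1037, 0.073], 0.78)]
set_marker [([0.6646, -0.0953, 0.0617], 0.45)]
pull_rig [([0.5241, -0.051, -0.0004], 0.58)]
side {'intrinsics': array([[496.14562756,   0.        , 249.81102837],
       [  0.        , 496.14562756, 189.52263578],
       [  0.        ,   0.        ,   1.        ]]), 'eye': array([ 0.95971882, -1.20407107,  1.19450458]), 'rotation': array([[ 0.95246098, -0.1883623 ,  0.23945297],
       [ 0.3040052 ,  0.63913669, -0.70645958],
       [-0.01997283,  0.74567013,  0.66601588]])}
grip_bar [([0.5271, -0.0497, 0.1005], 0.65), ([0.7179, -0.1014, 0.0714], 0.3)]
pointer [([0.7165, -0.1024, 0.0739], 0.93), ([0.568, -0.2186, -0.0001], 0.37)]
set_marker [([0.667, -0.0977, 0.0659], 0.42)]
pull_rig [([0.53, -0.0503, -0.0038], 0.83)]
{'intrinsics': array([[297.31863964,   0.        , 249.48049108],
       [  0.        , 297.31863964, 187.90036857],
       [  0.        ,   0.        ,   1.        ]]), 'T_tool_cam': array([[ 1.00078575e-03, -9.72079193e-01, -2.34650891e-01,
        -6.45598554e-02],
       [ 2.33384850e-04,  2.34651229e-01, -9.72079599e-01,
        -1.67753104e-01],
       [ 9.99999472e-01,  9.18079448e-04,  4.61704162e-04,
        -3.25813369e-05],
       [ 0.00000000e+00,  0.00000000e+00,  0.00000000e+00,
         1.00000000e+00]])} 0.5
```

View pics/scene0.png

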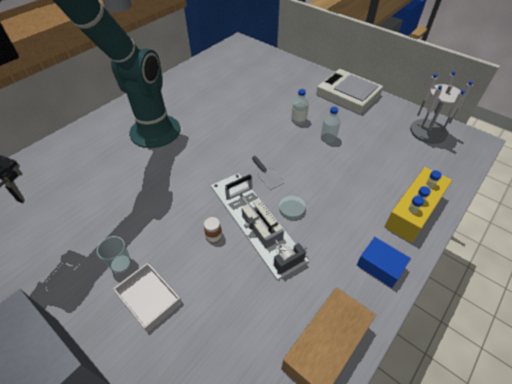

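View pics/side0.png

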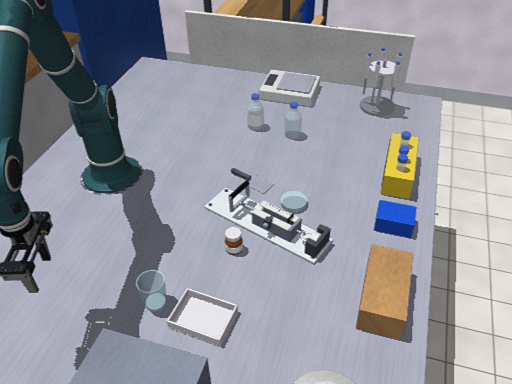

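The scene view shows the rig in the middle, with its handle loop near (238,187) and the casing near (262,222). The jar stands at (213,228) and the dish at (292,207). The side view shows the loop near (238,195) and the casing at (275,222). The estimated yaw is about -19°. I'll move above the bar and refine this with the wrist camera.

```bash
cat > h.py <<'E'
from station import env, effector, solver, viewer, workorder, search_frame, tip_of
import cv2,numpy as np
def R(yaw):
    c,s=np.cos(yaw),np.sin(yaw)
    return np.array([[s,0,c],[-c,0,s],[0,-1,0.]])
def pix(P,s=None):
    i=viewer.camera_info("wrist");s=s or env.sense();K=i["intrinsics"]
    T=np.eye(4);T[:3,:3]=s["tcp_rot"];T[:3,3]=s["ee_pos"];M=T@i["T_tool_cam"]
    p=M[:3,:3].T@(np.asarray(P)-M[:3,3]);p=p*[1,-1,-1]
    r=np.hypot(p[0],p[1]);th=np.arctan2(r,p[2]);return K[:2,2]+K[0,0]*th*p[:2]/r
def ray(u,v,z,s):
    i=viewer.camera_info("wrist");K=i["intrinsics"]
    T=np.eye(4);T[:3,:3]=s["tcp_rot"];T[:3,3]=s["ee_pos"];M=T@i["T_tool_cam"]
    d=(np.array([u,v])-K[:2,2])/K[0,0];th=np.linalg.norm(d)
    d=np.array([*(d/th*np.sin(th)),np.cos(th)])*[1,-1,-1];d=M[:3,:3]@d;o=M[:3,3]
    return o+d*(z-o[2])/d[2]
E
python3 - <<'E'
from h import *
yaw=np.deg2rad(-19.1);c,s_=np.cos(yaw),np.sin(yaw)
g=np.array([.528,-.050,0]);X=np.array([c,s_,0])
P=g+X*0.04+[0,0,.24]
q=solver.inverse_kinematics(P,R(yaw));print(q)
env.reach(P,R(yaw))
s=env.sense();print(s["t"],s["ee_pos"],s["wrist_force"])
p,d=viewer.read_camera("wrist");cv2.imwrite("pics/w1.png",p[:,:,::-1]);np.save("d1.npy",d)
for n in ["grip_bar","pointer","set_marker","pull_rig"]:
    print(n,[(np.round(r["at"],4).tolist(),round(r["score"],2)) for r in tip_of("wrist",n)[:3]])
E
```

```text
[ 0.51621779  0.37534003 -0.58573507  1.74818886  0.2309371   1.08731349
 -0.47899249]
2.875 [ 0.56569778 -0.06460075  0.23980723] [ 1.38907481e-01 -9.16457046e-05 -7.55835987e-01]
grip_bar [([0.5275, -0.0532, 0.0962], 0.66)]
pointer [([0.7181, -0.1033, 0.0732], 0.84)]
set_marker [([0.6631, -0.0963, 0.06], 0.79)]
pull_rig [([0.5321, -0.0533, -0.0002], 0.61), ([0.7165, -0.1034, 0.0759], 0.4)]
```

View pics/w1.png

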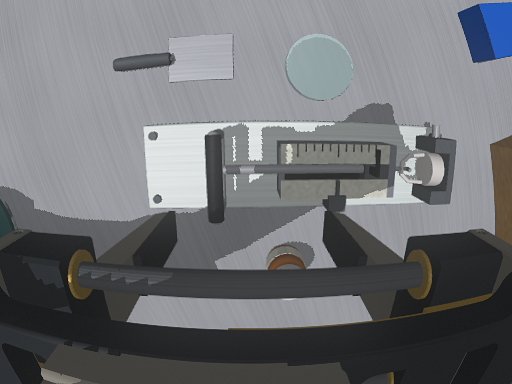

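The wrist view is clear: the bar is at (215,176) and the marker blade comes up at (337,190). I'll enlarge the casing to find the pointer.

Run:
```python
import cv2
p=cv2.imread("pics/w1.png")[120:230,260:420]
cv2.imwrite("pics/w1z.png",cv2.resize(p,None,fx=5,fy=5,interpolation=cv2.INTER_CUBIC))
from h import *
for n,P in [("bar",(.5275,-.0515,.098)),("ptr",(.7172,-.1030,.072)),("mk",(.664,-.0963,.062))]: print(n,pix(P))
```

```text
bar [212.86199775 180.13187481]
ptr [378.26989924 165.10534649]
mk [335.42467708 172.05564315]
```

View pics/w1z.png

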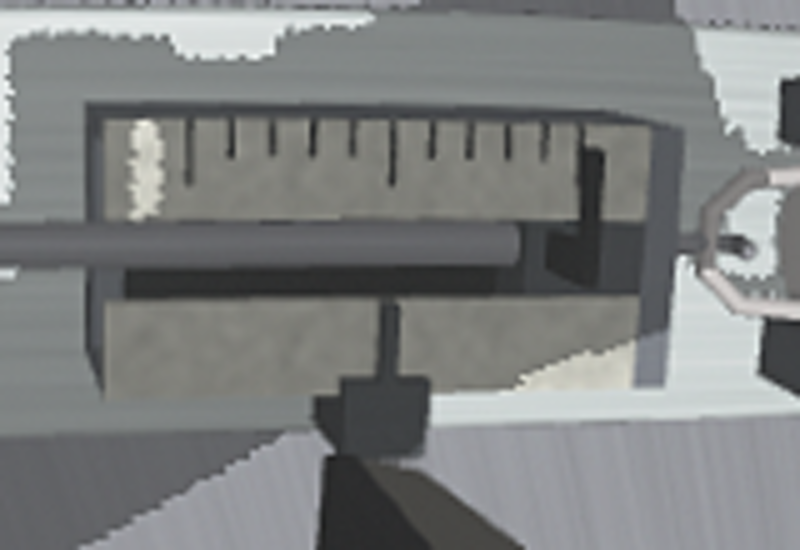

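Run:
```python
from h import *
s=env.sense()
bt=ray(215.5,134,.102,s);bb=ray(215.5,220,.102,s);print("bar ends",bt,bb,np.linalg.norm(bt-bb),"mid",(bt+bb)/2)
v=(bt-bb);print("yaw from bar",np.degrees(np.arctan2(-v[0],v[1])))
# base plate edges (z=.012): holes, and top casing edges
a=ray(146,127,.012,s);b=ray(429,122,.012,s);print("plate top edge yaw",np.degrees(np.arctan2(b[1]-a[1],b[0]-a[0])))
a=ray(150,208,.012,s);b=ray(330,204,.012,s);print("plate bot edge yaw",np.degrees(np.arctan2(b[1]-a[1],b[0]-a[0])))
yaw=np.deg2rad(-19.1);X=np.array([np.cos(yaw),np.sin(yaw),0])
for zp in(.072,.074):
  p=ray(378.8,158,zp,s);m=ray(337.8,186,.062,s);print(p,m,(p-m)@X)
t=[ray(260+x/5,120+150/5,.060,s)@X for x in (189,392,582)];print(np.diff(t), (ray(337.8,186,.062,s))@X-t[0])
```

```text
bar ends [ 0.54777794 -0.00621043  0.102     ] [ 0.51497981 -0.09347295  0.102     ] 0.09322266782055041 mid [ 0.53137887 -0.04984169  0.102     ]
yaw from bar -20.599026123394165
plate top edge yaw -17.04257976514892
plate bot edge yaw -17.782830603104387
[ 0.72010227 -0.09473893  0.072     ] [ 0.66224589 -0.11411915  0.062     ] 0.04832976662077567
[ 0.71930593 -0.09418653  0.074     ] [ 0.66224589 -0.11411915  0.062     ] 0.047396508231433675
[0.05028159 0.05093762] 0.05140700557458022
```

Run:
```python
from h import *
yaw=np.deg2rad(-18.5);X=np.array([np.cos(yaw),np.sin(yaw),0])
g=np.array([.529,-.0505,0])
env.movel(g-X*.006+[0,0,.16],R(yaw),rate=.2)
env.movel(g-X*.006+[0,0,.077],R(yaw),rate=.1)
s=env.sense();print(s["t"],s["ee_pos"],s["wrist_force"])
effector.grasp(25)
s=env.sense();print(s["t"],s["ee_pos"],s["wrist_force"],s["gripper_width"])
p,d=viewer.read_camera("wrist");cv2.imwrite("pics/w2.png",p[:,:,::-1])
for n in ["grip_bar","pointer","set_marker"]:
    print(n,[(np.round(r["at"],4).tolist(),round(r["score"],2)) for r in tip_of("wrist",n)[:3]])
```

```text
4.7167 [ 0.52388161 -0.04853846  0.0775321 ] [0.45287458 0.45713153 0.24994414]
5.8333 [ 0.52401795 -0.04883291  0.07711259] [ 4.40281232 -1.63048405 -2.66113266] 0.017306292494957787
grip_bar [([0.5202, -0.0513, 0.0974], 0.76)]
pointer [([0.709, -0.1045, 0.0729], 0.98)]
set_marker []
```

View pics/w2.png

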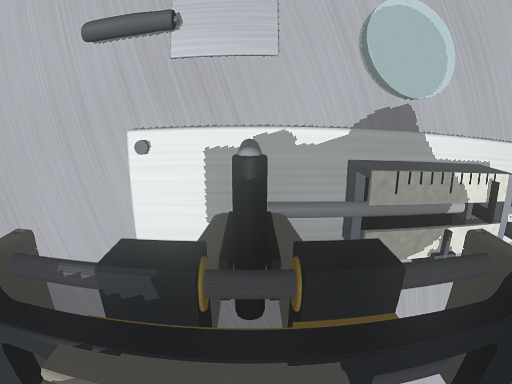

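The bar is gripped at 17.3 mm. The force along the rig axis is about 4.7 N, so the slide is already roughly 8–10 mm out. The wrist view shows both the pointer (493,200) and the marker (447,240). I'll pull part way and measure again.

Run:
```python
from h import *
yaw=np.deg2rad(-18.5);X=np.array([np.cos(yaw),np.sin(yaw),0])
s=env.sense();P0=np.array(s["ee_pos"]);np.save("P0.npy",P0)
env.movel(P0-X*.034,rate=.04)
s=env.sense();print(s["t"],(s["ee_pos"]-P0)@X,s["wrist_force"],s["wrist_force"]@X)
p,d=viewer.read_camera("wrist");cv2.imwrite("pics/w3.png",p[:,:,::-1])
for c in("wrist","scene","side"):
  if c!="wrist":
    p2,d2=viewer.read_camera(c);cv2.imwrite(f"pics/{c}3.png",p2[:,:,::-1])
  for n in ["pointer","set_marker"]:
    print(n,[(np.round(r["at"],4).tolist(),round(r["score"],2)) for r in tip_of(c,n)[:2]])
a=cv2.resize(cv2.imread("pics/w2.png")[145:265,340:512],None,fx=4,fy=4,interpolation=2)
b=cv2.resize(cv2.imread("pics/w3.png")[145:265,340:512],None,fx=4,fy=4,interpolation=2)
cv2.imwrite("pics/z2.png",a);cv2.imwrite("pics/z3.png",b)
a=cv2.resize(cv2.imread("pics/side3.png")[180:270,230:350],None,fx=6,fy=6,interpolation=2)
cv2.imwrite("pics/z3s.png",a)
```

```text
7.025 -0.03291923858099278 [ 8.31809088 -2.87096371 -6.73696632] 8.799212503263936
pointer []
set_marker []
pointer [([0.6788, -0.0891, 0.0746], 0.92), ([0.4163, -0.4804, -0.0012], 0.6)]
set_marker [([0.4302, 0.4533, -0.0016], 0.71), ([0.6641, -0.1006, 0.0622], 0.47)]
pointer [([0.6796, -0.0906, 0.0702], 0.72), ([0.514, 0.115, -0.0003], 0.67)]
set_marker [([0.6671, -0.1015, 0.0637], 0.5), ([0.5703, -0.4939, 0.0002], 0.33)]
```

View pics/z2.png

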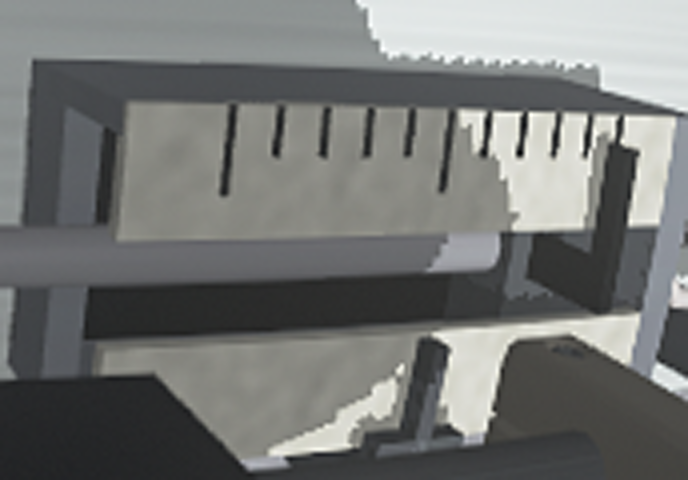

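View pics/z3.png

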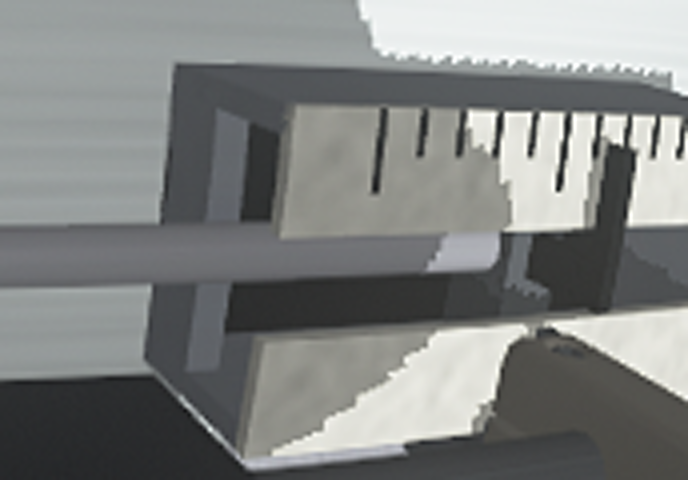

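View pics/z3s.png

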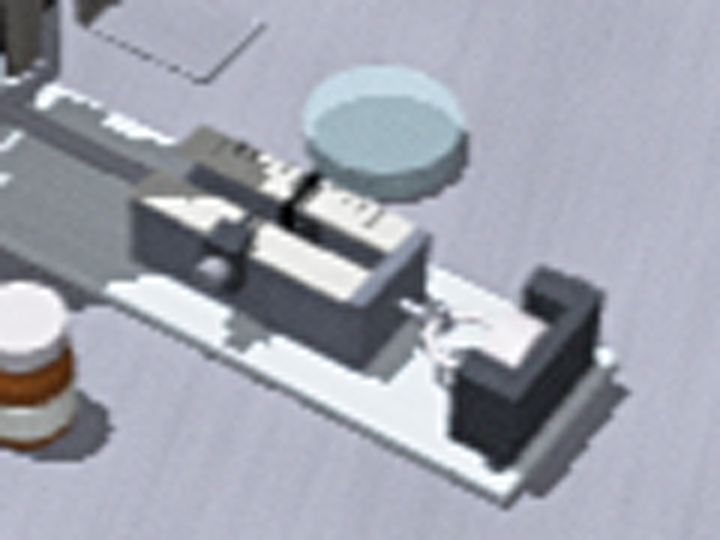

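```bash
cat > ov.py <<'E'
from h import *
def proj(c,P):
    i=viewer.camera_info(c);K=i["intrinsics"];p=(i["rotation"].T@(np.asarray(P)-i["eye"]))*[1,-1,-1]
    return (K[:2,:2]@(p[:2]/p[2])+K[:2,2])
def rig(pt,yaw,g): 
    c,s=np.cos(yaw),np.sin(yaw);return np.array([g[0]+c*pt[0]-s*pt[1],g[1]+s*pt[0]+c*pt[1],pt[2]])
def overlay(img,f,crop,sc,yaw,g,pull,mk):
    x0,y0,x1,y1=crop
    im=cv2.resize(img[y0:y1,x0:x1],None,fx=sc,fy=sc,interpolation=2)
    def line(pts,col):
        q=np.array([((f(rig(p,yaw,g))-[x0,y0]+.5)*sc) for p in pts]).round().astype(int)
        cv2.polylines(im,[q],False,col,1)
    sq=lambda a,b,c,d,z:[(a,c,z),(b,c,z),(b,d,z),(a,d,z),(a,c,z)]
    line(sq(-.11,.33,-.06,.06,.012),(0,0,255))
    line(sq(.075,.225,-.034,.034,.064),(0,160,0))
    line(sq(.195-pull-.002,.195-pull+.002,-.005,.029,.072),(255,0,255))
    line([(.195-mk,-.03,.062),(.195-mk,0.034,.062)],(255,120,0))
    return im
E
cat > t.py <<'E'
from ov import *
import sys
yaw,gx,gy,pull,mk=map(float,sys.argv[1:6]);yaw=np.deg2rad(yaw);tag=sys.argv[6]
o=[]
for c,cr in(("scene",(200,160,320,280)),("side",(200,180,340,270))):
    im=overlay(cv2.imread(f"pics/{c}3.png"),lambda P:proj(c,P),cr,5,yaw,(gx,gy),pull,mk)
    cv2.imwrite(f"pics/o_{c}{tag}.png",im)
s=env.sense()
cv2.imwrite(f"pics/o_w{tag}.png",overlay(cv2.imread("pics/w3.png"),lambda P:pix(P,s),(340,145,512,265),4,yaw,(gx,gy),pull,mk))
E
python3 t.py -18.5 .529 -.0505 .041 .051 a
```

```text
(no output)
```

View pics/o_scenea.png

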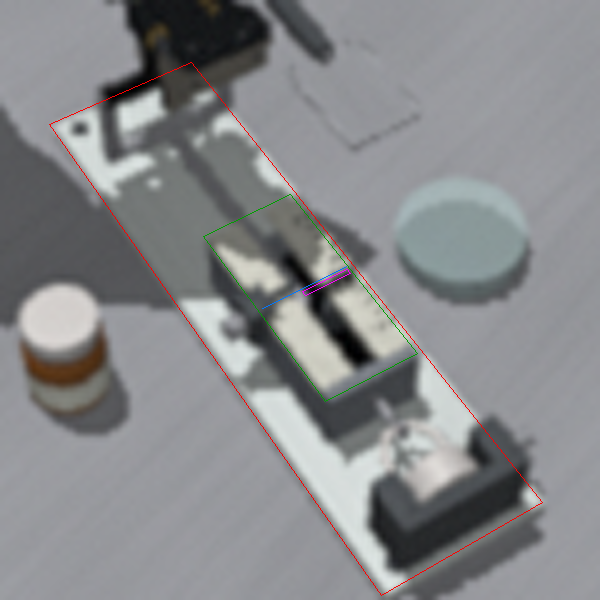

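View pics/o_sidea.png

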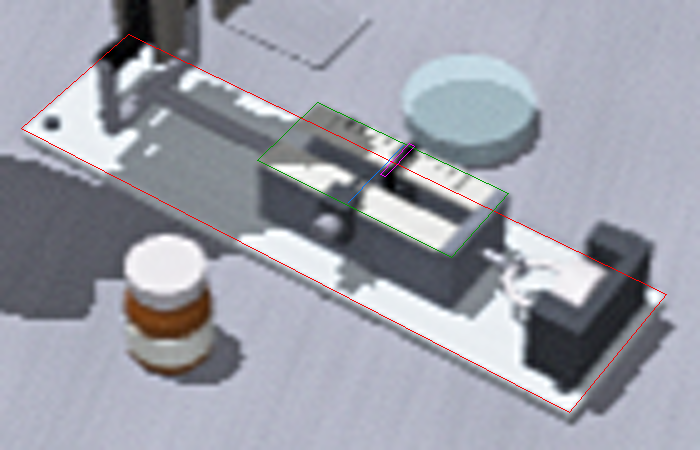

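View pics/o_wa.png

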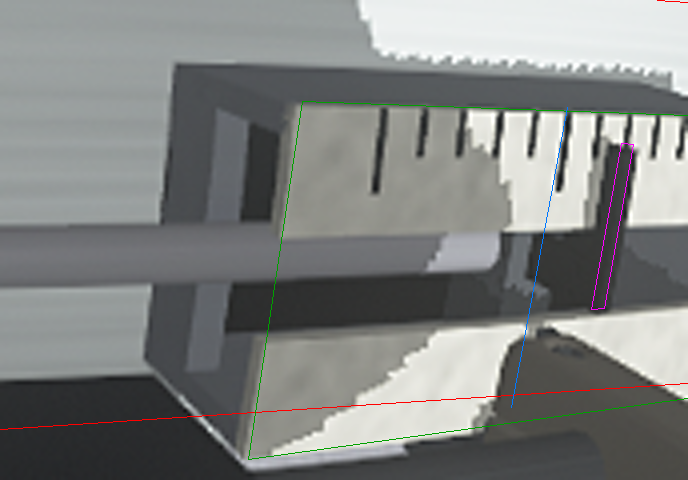

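The overlay fits in all three views. The pull is about 41 mm and the marker sits at 51 mm (scale line 5), so about 10 mm remains. Next I pull to the marker and check while holding.

Run:
```python
from ov import *
yaw=np.deg2rad(-18.5);X=np.array([np.cos(yaw),np.sin(yaw),0])
P0=np.load("P0.npy")
env.movel(P0-X*.0435,rate=.03)
s=env.sense();print(s["t"],(s["ee_pos"]-P0)@X,s["wrist_force"]@X)
for c,cr,sc in(("wrist",(340,145,512,265),4),("scene",(230,195,290,250),10),("side",(245,195,310,240),10)):
    p,d=viewer.read_camera(c);cv2.imwrite(f"pics/{c}4.png",p[:,:,::-1])
    x0,y0,x1,y1=cr
    cv2.imwrite(f"pics/z4{c}.png",cv2.resize(p[y0:y1,x0:x1,::-1],None,fx=sc,fy=sc,interpolation=2))
    f=(lambda P:pix(P,s)) if c=="wrist" else (lambda P:proj(c,P))
    cv2.imwrite(f"pics/o4{c}.png",overlay(p[:,:,::-1].copy(),f,cr,sc,yaw,(.529,-.0505),.0505,.0505))
    if c!="wrist": print([(np.round(r["at"],4).tolist(),round(r["score"],2)) for n in("pointer","set_marker") for r in tip_of(c,n)[:1]])
```

```text
7.9417 -0.04204941813301749 9.12827035707583
[([0.6723, -0.0877, 0.0747], 0.96), ([0.5941, 0.4342, -0.0019], 0.71)]
[([0.6718, -0.0896, 0.0729], 0.79), ([0.6652, -0.0999, 0.0655], 0.5)]
```

View pics/o4wrist.png

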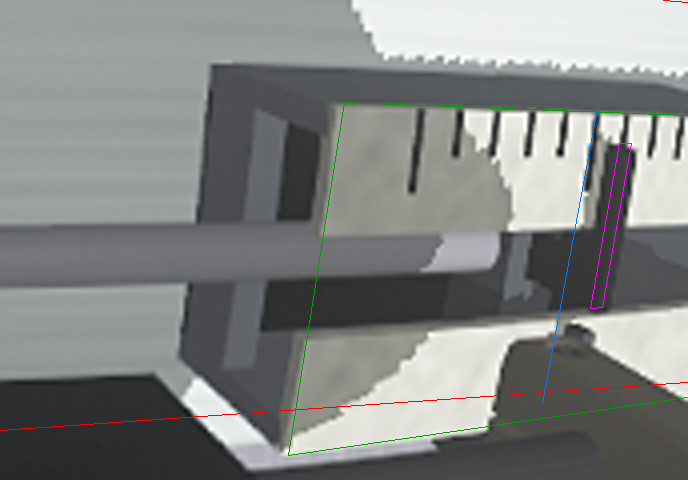

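View pics/z4scene.png

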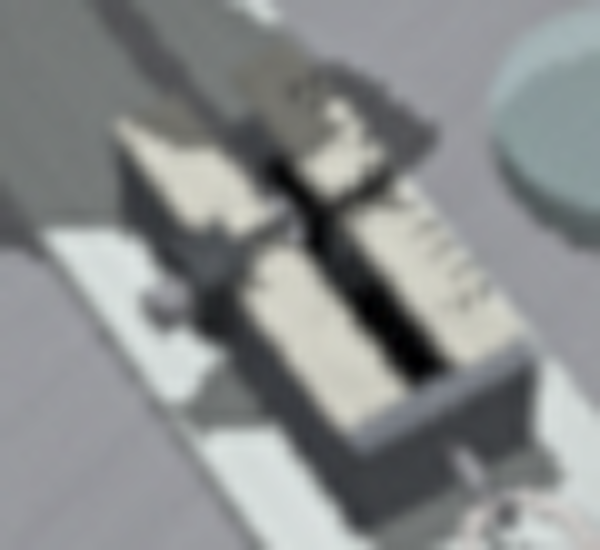

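View pics/z4side.png

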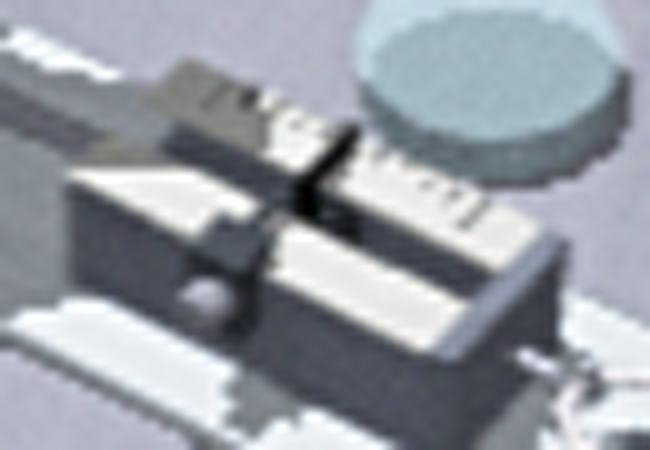

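View pics/o4side.png

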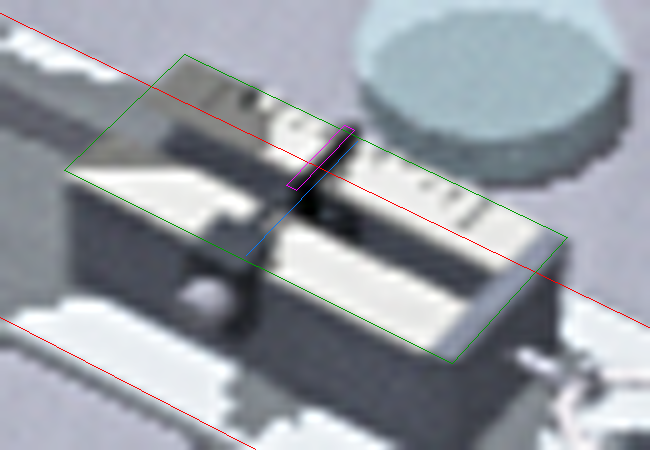

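Depending on the camera, the pointer is between 0 and 3.5 mm short of the marker. I'll draw 1.7 mm further and hold.

Run:
```python
from ov import *
yaw=np.deg2rad(-18.5);X=np.array([np.cos(yaw),np.sin(yaw),0])
P0=np.load("P0.npy")
env.movel(P0-X*.0453,rate=.02)
s=env.sense();print(s["t"],(s["ee_pos"]-P0)@X,s["wrist_force"]@X)
env.pause(1.0)
for c,cr,sc in(("wrist",(340,145,512,265),4),("side",(245,195,310,240),10)):
    s=env.sense();p,d=viewer.read_camera(c)
    x0,y0,x1,y1=cr
    cv2.imwrite(f"pics/z5{c}.png",cv2.resize(p[y0:y1,x0:x1,::-1],None,fx=sc,fy=sc,interpolation=2))
    f=(lambda P:pix(P,s)) if c=="wrist" else (lambda P:proj(c,P))
    cv2.imwrite(f"pics/o5{c}.png",overlay(p[:,:,::-1].copy(),f,cr,sc,yaw,(.529,-.0505),.0515,.051))
    if c!="wrist": print([(np.round(r["at"],4).tolist(),round(r["score"],2)) for n in("pointer","set_marker") for r in tip_of(c,n)[:2]])
env.pause(1.2)
s=env.sense();print(s["t"],(s["ee_pos"]-P0)@X,s["wrist_force"]@X)
```

```text
8.5417 -0.04366695637538617 9.44360729816299
[([0.6697, -0.0866, 0.0698], 0.88), ([0.414, -0.4784, -0.0028], 0.28), ([0.6658, -0.0984, 0.0648], 0.55)]
10.9417 -0.043625531558940604 9.685365972365332
```

View pics/o5wrist.png

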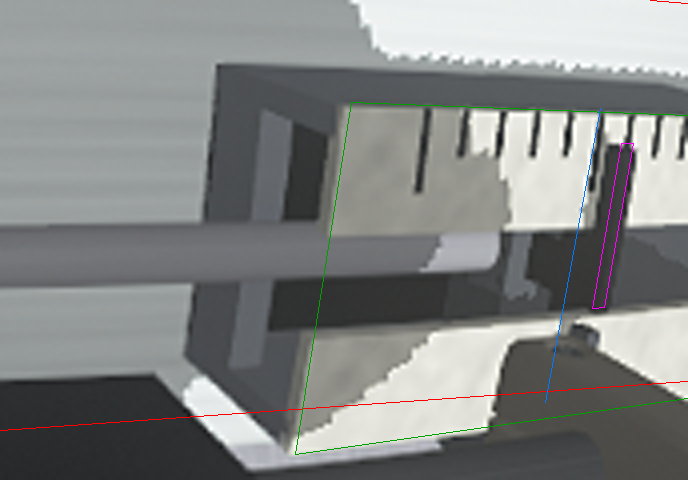

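View pics/z5side.png

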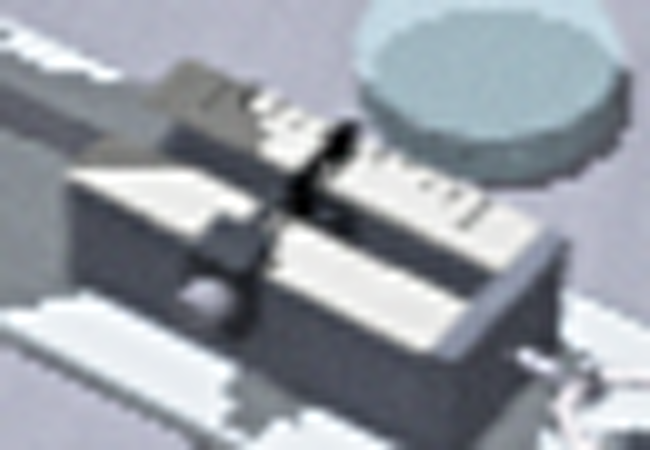

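The pointer is within about 1 mm of the marker in the latest estimates, and it has been held for over 2 s. I'll draw 1 mm further to sit nearer the mean, hold again, and then ease it home while watching the force.

Run:
```python
from ov import *
yaw=np.deg2rad(-18.5);X=np.array([np.cos(yaw),np.sin(yaw),0])
P0=np.load("P0.npy")
env.movel(P0-X*.0463,rate=.02)
env.pause(2.1)
s=env.sense();print(s["t"],(s["ee_pos"]-P0)@X,s["wrist_force"]@X)
env.movel(P0+X*.002,rate=.035)
k=.002
while k<.014:
    k+=.0015
    env.movel(P0+X*k,rate=.02)
    env.pause(.1)
    s=env.sense();f=s["wrist_force"]@X;print(round(s["t"],2),round(k,4),round((s["ee_pos"]-P0)@X,4),round(f,2))
    if f<-2.5: break
p,d=viewer.read_camera("wrist");cv2.imwrite("pics/w6.png",p[:,:,::-1])
print([(np.round(r["at"],4).tolist(),round(r["score"],2)) for n in("pointer","grip_bar") for r in tip_of("wrist",n)[:2]])
```

```text
13.2917 -0.04458056017662564 9.627648649551595
15.18 0.0035 0.0035 4.1
15.53 0.005 0.0051 4.03
15.88 0.0065 0.0065 3.94
16.23 0.008 0.0068 -3.77
[([0.7174, -0.1054, 0.0745], 0.83), ([0.527, -0.0535, 0.0925], 0.59)]
```

View pics/w6.png

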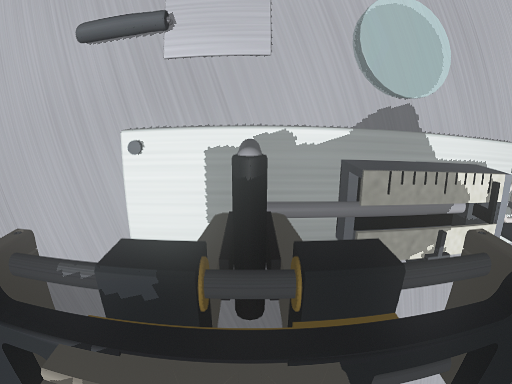

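The stop was felt at +6.7 mm, so home is at that point. The two holds were therefore at 50.3 and 51.3 mm of pull, against the marker at about 50.8 mm. Releasing now.

Run:
```python
from ov import *
effector.release()
s=env.sense();print(s["t"],s["gripper_width"],s["wrist_force"])
p=np.array(s["ee_pos"]);env.movel(p+[0,0,.14],rate=.12)
env.pause(.5)
s=env.sense();print(s["t"],s["wrist_force"])
for c in("wrist","side"):
    q,d=viewer.read_camera(c);cv2.imwrite(f"pics/{c}7.png",q[:,:,::-1])
    print(c,[(np.round(r["at"],4).tolist(),round(r["score"],2)) for n in("pointer","grip_bar") for r in tip_of(c,n)[:1]])
a,b=cv2.imread("pics/side0.png"),cv2.imread("pics/side7.png")
cv2.imwrite("pics/cmp.png",cv2.resize(np.vstack([a[150:320,120:350],b[150:320,120:350]]),None,fx=1.7,fy=1.7))
```

```text
17.5417 0.0917983431641139 [-0.88605326  1.1367413   1.49791524]
19.3583 [-0.39489414  0.27008747  0.31080355]
wrist [([0.7182, -0.1036, 0.072], 0.64), ([0.527, -0.054, 0.0968], 0.61)]
side [([0.7176, -0.1014, 0.0733], 0.78), ([0.5288, -0.0507, 0.099], 0.92)]
```

View pics/wrist7.png

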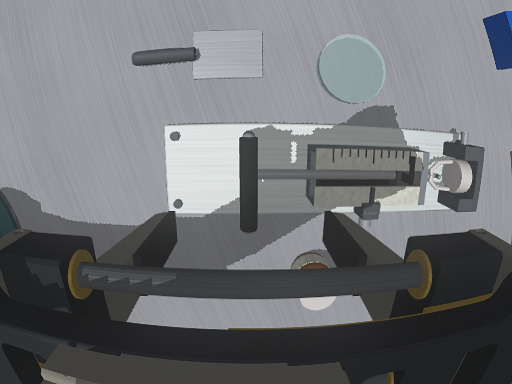

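View pics/cmp.png

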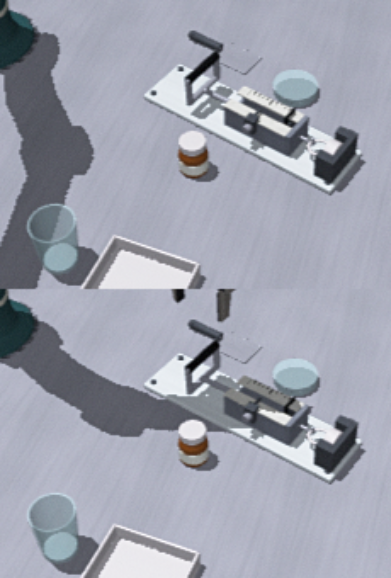

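The bar is free between the open fingers, the pointer is back at its home position, and the bystanders in the before/after side crop (jar, dish, spatula, beaker, tray) have not moved.

```bash
python3 -c "
from h import *
workorder.finish_job()"
```

```text
the job is handed in; nothing more can be done
```

I pulled the slide out to the set marker, held it there twice, eased it back against its stop and let go. The job is handed in; no verdict was reported.

- **Pull and hold:** I held at about 50.3 mm of pull for 2.4 s, then at about 51.3 mm for 2.1 s. My estimate for the marker is 50.8 mm. The pull figures are measured from the home stop I felt on the way back.
- **Return:** I eased the slide home at about 35 mm/s, then in 1.5 mm steps until the force reversed at the stop. After that I opened the fingers and lifted clear.
- **Last checks:** The pointer and bar read back at their starting positions within about 3 mm. The wrist force was about 0.5 N. The jar, dish, spatula, beaker and tray look unmoved in the before/after side view; I did not compare the two bottles, but the arm stayed well away from them. I handed in about 20 s into the 43 s allowed.
- **Disagreements:** The marker was hard to see. The detectors missed it or gave false hits in several pictures. Single estimates put the needed pull anywhere from 47 to 53 mm, so I used the mean and the scale lines. The spring force also read 1–2 mm of pull high at first and about 5 mm low near the marker, so I did not rely on it.

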